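# Clip the cover back on the spatula heater's terminal block

## Task

Pull the top drawer of the small drawer unit out to its stop and leave it out, take the blue clip cover from it (leave the brass weight in the drawer) and press the cover squarely down over the white terminal block on the power unit until both catches snap and it sits fully home. Keep pressing it down firmly, with about 10 newtons or a little more, and finish like that, still pressing and not letting go. Do not shove the other things on the table about.

Things in the scene. Friction and masses are not known exactly. Their poses are not given: they have to be found in the camera images.
- cab_drawer0 (a joint): Top drawer of the drawer unit with blue drawer fronts (220 deep, 260 wide, 164 high, two drawers). Value in m: 0 shut, grows as it comes out towards the unit's front (its own -x); the stop is at 0.150. Needs 1 to 2 N; stays where it is left; may start up to 25 mm open. Inside it is 218 wide, its floor 92 mm above the table.
- cab_drawer0_handle (a point): Middle of the top drawer's steel bar handle: a level round bar 11 mm thick, 120 long, its axis 35 mm in front of the drawer's face and 38 mm below the unit's top. Moves with the drawer. x points into the cabinet, y along the bar, z up; the drawer is pulled along -x.
- cover: Blue clip cover, about 60 g: a cap 70 (x) by 50 (y) by 21 mm high, open below, walls 3 mm, 18 deep inside; on top a grip bar 44 long (x), 12 thick (y), 26 high, centred. Whole height 47. Origin: middle of its lower rim, z up. Stands upright about mid-depth in the top drawer, in its left or right half, the brass weight in the other (hidden while shut). The same after a half turn.
- cover_grip (a point): Point in the middle of the cover's grip bar, 36 mm above the cover's rim (15 mm above its top plate, 11 mm below the bar's top). Axes as the cover's: x along the bar, y across its 12 mm, z up.
- seat (a point): Middle of the gasket's top on the white terminal block (56 along x, 41 along y), where the underside of the cover's top plate comes to rest: 20 mm above the power unit's deck, 80 above the table. z up. Cover home: its origin is 18 mm straight below this point, its x along this x (either way round), rim 2 mm above the deck. Play 1.5 mm each side.
- gasket: The black rubber gasket, 40 by 24 by 2 mm, fixed on top of the terminal block; feels how hard the cover is pressed home. Origin: middle of its underside.
- unit: Fixed white power unit for the heated spatula, 150 (x) by 180 (y) by 60 mm high with a terminal block on its deck at x -5, y -15 mm from the unit's middle. A dial (10 mm high) and a switch are on the deck at y +60 mm. Origin: middle of the underside.
- catch_a (a joint): Orange spring catch in the block's -x end: 0 standing out (at rest), up to 0.003 m when pushed in. A rib inside each short end of the cover meets its catch about 9.6 mm above home; pushing past takes about 7 to 13 N in all, then the force suddenly drops and the cover falls home, where it can be lifted only about 1 mm.
- catch_b (a joint): The same on the +x end of the block.
- weight: Brass weight in the drawer, 40 across and 38 high, 200 g. Stays in the drawer. Origin: underside.
- tape_roll: Bystander: grey roll of tape, 60 across, 24 high, lying on top of the drawer unit. Origin: underside.
- paste_jar: Bystander: amber jar, 66 across, 85 high. Origin: underside.
- mug: Bystander: blue mug, 76 across, 90 high. Origin: underside.
- paperweight: Bystander: dark steel weight, 60 across, 50 high. Origin: underside.
- paste_brush: Bystander: brush lying on the table. Origin: underside.
- sanding_block: Bystander: cork block 90 by 45 by 30. Origin: underside.
Things that resemble listed ones, but are neither listed nor needed, are in the scene too. There is more than one size of the unit; the job needs the middle-sized.

How it is judged (in metres and radians):
On the way, in this order (a step that is already met when the one before it is completed fails the run):
1. the top drawer is pulled out to its stop (value of joint cab_drawer0 above 0.144 m), for 0.2 s.
2. the cover is out of the drawer, held upright over the terminal block, not yet on its catches (horizontal distance between cover and seat below 0.03 m and z of cover in the frame of seat above -0.009 m).
3. the cover has snapped home under both catches (z of cover in the frame of seat below -0.0163 m and horizontal distance between cover and seat below 0.004 m and angle between the x axis of cover and the x axis of seat, either way round below 0.1 rad and angle between cover's own z axis and vertical below 0.08 rad and value of joint each of catch_a, catch_b below 0.0012 m), for 0.2 s.
At the end, for the whole second after the job is handed in: The cover is snapped home (within 4 mm, 0.1 rad and 1.7 mm of full depth, tilt under 0.08 rad, both catches out to under 1.2 mm), the fingers press it on the gasket with over 5 N through the last second, the drawer is out over 120 mm and the brass weight is in it (all of step 3 and contact force between cover and gasket above 5 N and contact force between the fingers and cover above 3 N and value of joint cab_drawer0 above 0.12 m and linear speed of cover below 0.02 m/s and height (world z) of weight below 0.12 m); the arm keeps its last pose, push and grip.
It fails at once if the brass weight is lifted out of the drawer (height (world z) of weight above 0.14 m).
It fails at once if the power unit is hammered: over 45 N on the gasket (contact force between cover and gasket above 45 N).
It fails at once if a bystander is shoved more than 40 mm (distance of any of tape_roll, paste_jar, mug, paperweight, paste_brush, sanding_block from where it was at the start of the episode above 0.04 m).
It also fails if it takes over 72 s, if anything falls off the work surface, if the arm or the gripper's body presses on something with over 40 N, if the wrist force passes 120 N, or if a joint passes its speed limit or range.

## Robot

A 6-joint arm with a two-finger parallel gripper is mounted at the origin on the work surface. World frame = base frame: x ahead of the robot, y to its left, z up, the work surface at z = 0. Lengths are in mm, angles in rad, forces in N, time in s.
With the tool pointing down it reaches from about 400 to 925 mm from the base axis. Payload 3.4 kg.
Tool frame: the origin (TCP) lies between the finger pads; the fingertips stand ahead of it and the grasp point (between the pads) lies 2 mm behind it (ctrl.nose_length is the z of the fingertips in the tool frame, in mm); z points along the fingers, y is the line along which they close (so a half turn about z gives the same grasp; the last joint's range is limited). The gripper opens to 85 mm and grips with 20 to 120 N. Pads are 22 mm wide; open, the fingers measure 114 mm over their backs; the gripper's body (76 mm by 85 mm) begins 54 mm behind the grasp point. The pads swing forward as they close: fully open they stand 13 mm farther back than shut.
Start: joints at [1.264, 0.307, 1.506, -0, 1.328, -0.073], TCP at [132.678, 559.489, 248.305] pointing down, gripper open.
Joint ranges: [-3.12, 3.12], [-1.05, 2.28], [0.14, 2.33], [-1.42, 4.57], [0.1, 2.73], [-2.68, 2.68]. Speed limits (rad/s): [2.57, 2.57, 3.14, 3.14, 3.14, 3.14].

## Interface

Orientations are given as [roll, pitch, yaw] about the fixed x, y, z axes, in that order (R = Rz(yaw) Ry(pitch) Rx(roll)).
In Python, from rig import ctrl gives the robot as it stands.
- The arm moves only by the tool servo_tool, never from a script. Its argument "steps" is text: rows parted by semicolons, each of 7 numbers parted by spaces: the finger opening in cm, from 0 to 8.54, then the shift along the world's x, y, z in cm, then the turn, a rotation vector about the world's x, y, z in degrees. A call has 1 to 12 rows; each row is the pose to reach, as a shift and turn from the pose commanded when the call began; what a row does not reach only later rows make up. A row lasts 1/10 s, in which the tool goes at most 50 mm and 8.59 degrees, less where a joint would pass 70% of its speed; a pose out of reach is approached as far as the arm can. A call with a gripper value outside its range is refused whole. The fingers move at their own pace and stop on an object; "grip_force" is the grip in N (left out, the last holds). Time passes only in rows, so rows that repeat a pose let the fingers close. It gives the time, the measured TCP pose, the force, the opening and the grip force at its end, in the units of the state.
- ctrl.get_obs(): the state, without advancing time (a new reading comes with each control period).
- ctrl.camera(name): name is "side" or "top"; returns a dict with "color" (420x560x3 uint8, red, green, blue), "fx", "fy", "cx", "cy" (pixels), "origin" and "rotation" of the camera in the world. Camera axes: x right, y down, z forward; pixel columns grow to the right and rows downward; lengths in mm; the calibration is good to about 2 mm. A picture is of the moment at which its call begins. There is no depth.
- ctrl.job_done(): hands the job in; it is judged then, once.
The state is a dict: "clock": time; "joint_pos": joint angles; "qvel": joint speeds; "joint_torque": joint torques, N m; "position": TCP position; "tool_rot": TCP orientation; "ft_force": force on the tool from outside, world axes, zero at the start; "torque": the same for the moment, N m; "grip_width": finger opening in mm; "finger_force": force on a finger pad.
Only numpy, scipy, OpenCV 4.12 (cv2) and the standard library are available. Lean on these libraries where they do the work, as an engineer would, in place of code of your own. Each camera call takes 0.05 s, during which the arm holds its last target. There are 200 camera calls.

## Working session

There is one attempt and no reset: what is moved stays moved. The work goes in short steps, Python scripts to look and compute and a tool call to move; the robot and the scene stay as the last step left them, time stands still between calls to the robot, and variables do not carry over. Pictures are saved under pics/ and viewed, at most 10 in all, crops included, and the job is handed in when it is done.

Besides the shell and the picture viewer there is one more tool, called after ">>>" as name(argument=value, ...) on one line, values as JSON. servo_tool: Moves the arm, as the interface text tells. Its arguments: {"type":"object","properties":{"steps":{"type":"string"},"grip_force":{"type":"number"}},"required":["steps"]}

```bash
mkdir -p pics; ls; cat > h.py <<'E'
from rig import ctrl
import numpy as np, cv2
def snap(n,f=None):
    c=ctrl.camera(n)
    if f: cv2.imwrite(f'pics/{f}.png',c['color'][:,:,::-1])
    return c
def ray(c,u,v):
    d=np.array(c['rotation'])@np.array([(u-c['cx'])/c['fx'],(v-c['cy'])/c['fy'],1.]); return np.array(c['origin']),d
def onz(c,u,v,z):
    o,d=ray(c,u,v); return o+d*(z-o[2])/d[2]
def proj(c,p):
    q=np.array(c['rotation']).T@(np.array(p)-np.array(c['origin'])); return q[0]/q[2]*c['fx']+c['cx'],q[1]/q[2]*c['fy']+c['cy']
E
python3 - <<'E'
from h import *
for n in('side','top'):
    c=snap(n,n+'0'); print(n,c['fx'],c['origin'],np.round(c['rotation'],3).tolist())
o=ctrl.get_obs(); print(o); print(ctrl.nose_length)
E
```

```text
pics
side 486.22715306816826 [-567.07624934 -225.88371999  914.95972818] [-2.217, 0.014, -1.368]
top 382.60148465490715 [ 323.44904832   -3.91971502 1316.35456079] [-2.971, -0.017, -1.593]
{'clock': 0.1, 'joint_pos': array([ 1.26450779e+00,  3.07525982e-01,  1.50754075e+00,  3.89808318e-05,
        1.32841473e+00, -7.34971792e-02]), 'qvel': array([ 0.00046773, -0.00082448, -0.00282343, -0.00048777,  0.00125953,
        0.00104959]), 'joint_torque': array([ 1.79504743e-03, -4.58530211e+01, -2.52607441e+01, -2.28355470e-04,
        5.64904389e-03, -1.23379144e-05]), 'position': array([132.47828094, 558.91791   , 247.45796774]), 'tool_rot': array([-3.13971171e+00, -1.76419173e-04,  2.90879174e+00]), 'ft_force': array([0.34248647, 0.96332846, 0.8880428 ]), 'torque': array([ 0.06597389, -0.03410938, -0.00968387]), 'finger_force': 0.0, 'grip_width': 85.33914572238147}
17.0
```

Rotations are roll, pitch, yaw; fixing the helper.

```bash
python3 - <<'E'
s=open('h.py').read()
s=s.replace("    return c\n","    c['rotation']=Rotation.from_euler('xyz',c['rotation']).as_matrix(); return c\n",1).replace("import numpy","from scipy.spatial.transform import Rotation\nimport numpy",1)
open('h.py','w').write(s)
E
cat h.py|head -8
```

```text
from rig import ctrl
from scipy.spatial.transform import Rotation
import numpy as np, cv2
def snap(n,f=None):
    c=ctrl.camera(n)
    if f: cv2.imwrite(f'pics/{f}.png',c['color'][:,:,::-1])
    c['rotation']=Rotation.from_euler('xyz',c['rotation']).as_matrix(); return c
def ray(c,u,v):
```

View pics/top0.png

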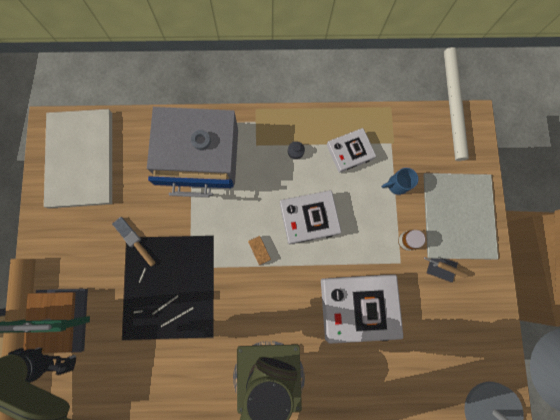

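View pics/side0.png

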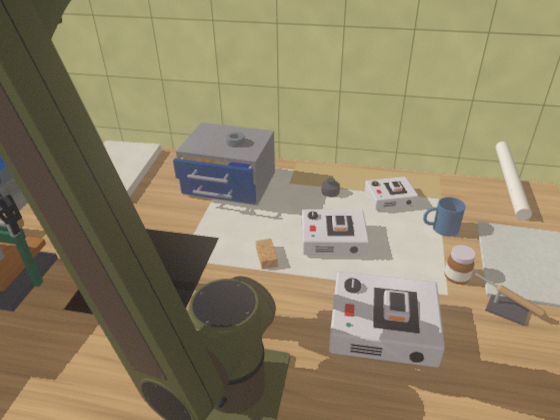

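Top view: the arm's gripper is at (35,330). There is a drawer unit at (193,148) with tape on top, handle at about (190,192). Three power units are candidates: small (352,151), middle (310,217) and large (361,309). The one at (310,217) should be the 150x180 unit, so I'll check sizes and take an enlarged crop.

```bash
python3 - <<'E'
from h import *
c=snap('top'); im=c['color'][:,:,::-1].copy(); hsv=cv2.cvtColor(im,cv2.COLOR_BGR2HSV)
print([np.round(proj(c,p)) for p in([132,559,248],[0,0,0])])
def blob(m,x0,y0,x1,y1,z,name):
    k=np.zeros(m.shape,np.uint8);k[y0:y1,x0:x1]=m[y0:y1,x0:x1]*255
    k=cv2.morphologyEx(k,cv2.MORPH_OPEN,np.ones((3,3)))
    cs,_=cv2.findContours(k,cv2.RETR_EXTERNAL,cv2.CHAIN_APPROX_NONE)
    q=max(cs,key=cv2.contourArea)[:,0]
    P=np.array([onz(c,u,v,z)[:2] for u,v in q],np.float32)
    print(name,q.min(0),q.max(0),cv2.minAreaRect(P))
white=(hsv[...,2]>195)&(hsv[...,1]<25)
for n,b in(('small',(322,122,384,178)),('mid',(275,185,350,250)),('big',(312,268,410,350))): blob(white,*b,60,n)
gray=(hsv[...,1]<60)&(hsv[...,2]<140)&(hsv[...,2]>60)
blob(gray,140,100,245,180,164,'cab')
print(hsv[195,285],hsv[205,300],hsv[120,170],hsv[140,165],hsv[191,180],hsv[260,280])
a=cv2.resize(im[95:205,140:250],(400,400),interpolation=cv2.INTER_CUBIC)
b=cv2.resize(im[180:255,272:347],(400,400),interpolation=cv2.INTER_CUBIC)
cv2.imwrite('pics/crop1.png',np.hstack([a,b]))
E
```

```text
[array([ 56., 356.]), array([269., 378.])]Traceback (most recent call last):
  File "<stdin>", line 12, in <module>
  File "<stdin>", line 8, in blob
ValueError: max() iterable argument is empty
```

```bash
cat > m.py <<'E'
from h import *
c=snap('top'); im=c['color'][:,:,::-1].copy(); hsv=cv2.cvtColor(im,cv2.COLOR_BGR2HSV)
print([hsv[v,u].tolist() for u,v in((300,200),(330,232),(285,255),(230,200),(170,130),(220,165),(180,192),(340,135),(390,325))])
a=cv2.resize(im[95:205,140:250],(400,400),interpolation=cv2.INTER_CUBIC)
b=cv2.resize(im[180:255,272:347],(400,400),interpolation=cv2.INTER_CUBIC)
cv2.imwrite('pics/crop1.png',np.hstack([a,b]))
E
python3 m.py
```

```text
[[168, 8, 170], [168, 8, 169], [25, 29, 170], [21, 26, 167], [160, 7, 107], [135, 9, 110], [30, 2, 109], [20, 107, 152], [168, 11, 111]]
```

View pics/crop1.png

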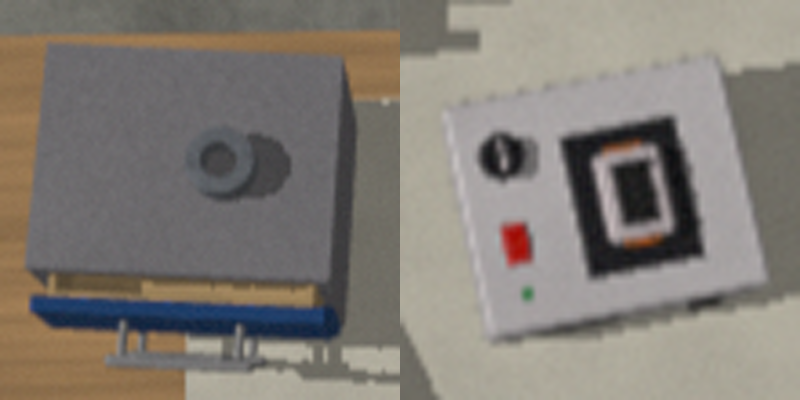

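Right crop: the unit at (310,217), dial and switch on its +y (left) side, block with black gasket and orange catches at both x ends, around crop (636,195), i.e. image (316.3,216.6). Left crop: drawer unit top with corners (47,42), (342,57), (328,283), (28,270), drawer slightly open, bar handle near (180,358).

```bash
cat > m2.py <<'E'
from h import *
c=snap('top'); im=c['color'][:,:,::-1].copy(); hsv=cv2.cvtColor(im,cv2.COLOR_BGR2HSV).astype(int)
H,S,V=hsv[...,0],hsv[...,1],hsv[...,2]
def blob(m,x0,y0,x1,y1,z,name):
    k=np.zeros(m.shape,np.uint8);k[y0:y1,x0:x1]=m[y0:y1,x0:x1]*255
    k=cv2.morphologyEx(k,cv2.MORPH_OPEN,np.ones((3,3)))
    cs,_=cv2.findContours(k,cv2.RETR_EXTERNAL,cv2.CHAIN_APPROX_NONE)
    q=max(cs,key=cv2.contourArea)[:,0]
    r=cv2.minAreaRect(np.array([onz(c,u+.0,v+.0,z)[:2] for u,v in q],np.float32)); print(name,q.min(0),q.max(0),np.round(r[0]),np.round(r[1]),round(r[2],1)); return r
white=(S<18)&(V>130)&(H>140)
for n,b in(('small',(322,122,384,178)),('mid',(275,185,350,250)),('big',(312,268,410,350))): blob(white,*b,60,n)
r=blob((V<70),300,198,332,235,60,'mat')
# block: gasket
blob((V<80),311,207,323,227,80,'gasket')
org=(H<18)&(S>90)
for (v0,v1) in((203,214),(218,230)):
    ys,xs=np.nonzero(org[v0:v1,305:330]); print('orange',xs.mean()+305,ys.mean()+v0,onz(c,xs.mean()+305,ys.mean()+v0,70))
s=400/110
C=np.array([onz(c,140+u/s-.5,95+v/s-.5,164)[:2] for u,v in((47,42),(342,57),(328,283),(28,270))]); print(np.round(C),np.linalg.norm(C-np.roll(C,-1,0),axis=1))
print('centre',C.mean(0)); 
for e in((C[0]-C[3]),(C[1]-C[2])): print('xdir',np.degrees(np.arctan2(e[1],e[0])))
e=C[3]-C[2]; print('ydir',np.degrees(np.arctan2(e[1],e[0]))-90)
for u,v in((108,360),(250,358)): print('bar',onz(c,140+u/s-.5,95+v/s-.5,126),onz(c,140+u/s-.5,95+v/s-.5,45))
E
python3 m2.py
python3 - <<'E'
import cv2
a=cv2.imread('pics/side0.png')[120:215,165:285]
b=cv2.imread('pics/side0.png')[200:260,295:371]
cv2.imwrite('pics/crop2.png',cv2.resize(a,None,fx=5,fy=5,interpolation=cv2.INTER_CUBIC))
E
```

```text
Traceback (most recent call last):
  File "m2.py", line 11, in <module>
    for n,b in(('small',(322,122,384,178)),('mid',(275,185,350,250)),('big',(312,268,410,350))): blob(white,*b,60,n)
                                                                                                 ~~~~^^^^^^^^^^^^^^^
  File "m2.py", line 8, in blob
    q=max(cs,key=cv2.contourArea)[:,0]
      ~~~^^^^^^^^^^^^^^^^^^^^^^^^
ValueError: max() iterable argument is empty
```

View pics/crop2.png

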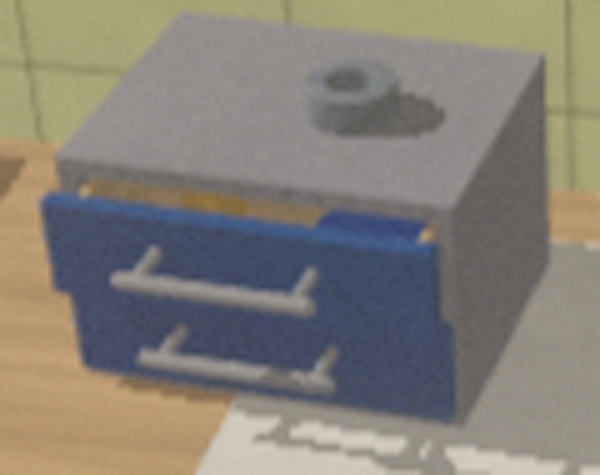

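The side crop shows the top handle bar ends at crop (112,278) and (312,303), i.e. image (187.4,175.6) and (227.4,180.6). The blue cover shows in the right half and brass on the left.

```bash
sed -i 's/^white=.*/white=(S<18)\&(V>100)/; s/    q=max/    if not cs: print(name,"none"); return\n    q=max/' m2.py
cat >> m2.py <<'E'
d=snap('side'); s=5
for u,v in((112,278),(312,303)): print('sidebar',onz(d,165+u/s-.5,120+v/s-.5,126))
for u,v in((45,200),(440,245)): print('front top edge',onz(d,165+u/s-.5,120+v/s-.5,150))
for u,v in((183,14),(545,55),(445,210),(62,160)): print('cabtop',np.round(onz(d,165+u/s-.5,120+v/s-.5,164)))
E
python3 m2.py
```

```text
small [327 130] [375 171] [ 749. -298.] [112. 144.] 20.8
mid [280 190] [340 243] [ 519. -148.] [152. 183.] 10.2
big [321 275] [402 342] [ 218. -301.] [200. 247.] 1.9
mat [303 203] [327 230] [ 519. -166.] [87. 71.] 9.7
gasket [312 210] [319 221] [ 518. -165.] [36. 21.] 8.8
orange 313.0 206.72727272727272 [ 549.51846192 -158.32618424   70.        ]
orange 317.0 225.07142857142858 [ 487.90702907 -169.07553681   70.        ]
[[869. 353.]
 [851.  95.]
 [646. 108.]
 [662. 363.]] [258.78568307 205.30097187 255.46497916 206.92721846]
centre [756.92507357 229.89555091]
xdir -2.6734487509738774
xdir -3.5916091171896873
ydir -3.5883140186723637
bar [590.82057156 303.13507207 126.        ] [609.01438884 324.02921452  45.        ]
bar [590.27975541 179.8563279  126.        ] [608.4367718  192.36172753  45.        ]
sidebar [591.85682633 307.10342512 126.        ]
sidebar [587.21681294 179.97758916 126.        ]
front top edge [633.88578632 362.9154984  150.        ]
front top edge [626.80526139 110.40140125 150.        ]
cabtop [864. 351. 164.]
cabtop [849.  94. 164.]
cabtop [644. 111. 164.]
cabtop [660. 360. 164.]
```

Mid unit measures 152x183 mm at yaw 10°, seat about (518,-164,80). The handle is about (590,243,126) and the cabinet yaw about -3.3°; both fit the given sizes and views. Going over the handle.

>>> servo_tool(steps="3 45.7 -31.6 -2 0 0 -80;3 45.7 -31.6 -2 0 0 -80;3 45.7 -31.6 -2 0 0 -80;3 45.7 -31.6 -2 0 0 -80;3 45.7 -31.6 -2 0 0 -80;3 45.7 -31.6 -2 0 0 -80;3 45.7 -31.6 -2 0 0 -80;3 45.7 -31.6 -2 0 0 -80;3 45.7 -31.6 -2 0 0 -80;3 45.7 -31.6 -2 0 0 -80;3 45.7 -31.6 -2 0 0 -80;3 45.7 -31.6 -2 0 0 -80", grip_force=40)

```text
clock: 1.55
position: [594.8, 239.6, 227.8]
tool_rot: [3.138, 0.001, 1.508]
ft_force: [-0.7, 0.6, -0.3]
grip_width: 29.9
finger_force: 0.0
```

>>> servo_tool(steps="3 0 0 0 0 0 0;3 0 0 -5 0 0 0;3 0 0 -10.4 0 0 0;3 0 0 -10.4 0 0 0;3 0 0 -10.4 0 0 0")

```text
clock: 2.05
position: [590.6, 245.6, 126.8]
tool_rot: [3.136, -0.002, 1.515]
ft_force: [-0.2, -0.4, 3.0]
grip_width: 30.0
finger_force: 1.0
```

>>> servo_tool(steps="3 0 0 0 0 0 0;0.5 0 0 0 0 0 0;0.5 0 0 0 0 0 0;0.5 0 0 0 0 0 0;0.5 0 0 0 0 0 0;0.5 0 0 0 0 0 0")

```text
clock: 2.65
position: [589.5, 244.5, 124.7]
tool_rot: [-3.142, -0.002, 1.512]
ft_force: [-0.0, 1.7, 4.3]
grip_width: 9.5
finger_force: 39.0
```

>>> servo_tool(steps="0.5 -2 0.1 0 0 0 0;0.5 -4 0.2 0 0 0 0;0.5 -6 0.4 0 0 0 0;0.5 -8 0.5 0 0 0 0;0.5 -10 0.6 0 0 0 0;0.5 -11 0.6 0 0 0 0;0.5 -12 0.7 0 0 0 0;0.5 -12 0.7 0 0 0 0")

```text
clock: 3.45
position: [468.5, 252.2, 124.7]
tool_rot: [-3.141, -0.003, 1.512]
ft_force: [-0.2, 5.8, 3.5]
grip_width: 9.7
finger_force: 40.4
```

>>> servo_tool(steps="0.5 -0.4 0 0 0 0 0;0.5 -0.8 0.1 0 0 0 0;0.5 -1.2 0.1 0 0 0 0;0.5 -1.2 0.1 0 0 0 0")

```text
clock: 3.85
position: [457.6, 252.9, 124.7]
tool_rot: [3.141, -0.003, 1.512]
ft_force: [-0.1, 6.1, 3.6]
grip_width: 9.3
finger_force: 40.5
```

>>> servo_tool(steps="0.5 -0.3 0 0 0 0 0;0.5 -0.6 0 0 0 0 0;0.5 -0.9 0 0 0 0 0;0.5 -1.2 0 0 0 0 0;0.5 -1.2 0 0 0 0 0")

```text
clock: 4.35
position: [456.0, 253.1, 124.9]
tool_rot: [3.122, -0.004, 1.514]
ft_force: [23.7, 1.5, -16.8]
grip_width: 9.7
finger_force: 39.1
```

```bash
python3 - <<'E'
from h import *
c=snap('top');d=snap('side')
a=cv2.resize(c['color'][90:230,130:270,::-1],(400,400),interpolation=cv2.INTER_CUBIC)
b=cv2.resize(d['color'][110:250,140:280,::-1],(400,400),interpolation=cv2.INTER_CUBIC)
cv2.imwrite('pics/crop3.png',np.hstack([a,b]))
E
```

```text
(no output)
```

View pics/crop3.png

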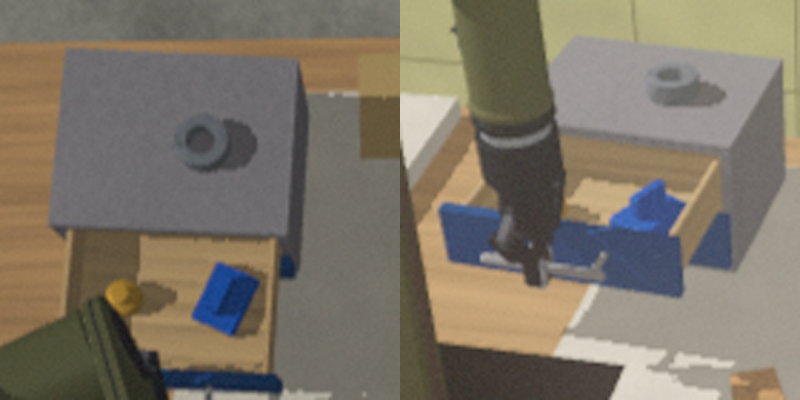

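Top crop: drawer fully out (24 N stop), cover at crop (227,297), i.e. image (209,194), turned roughly 25° in the right half. The brass weight is at crop (123,296). Release and rise.

>>> servo_tool(steps="0.5 1.1 0 0 0 0 0;2.5 1.1 0 0 0 0 0;3 1.1 0 0 0 0 0;3 1.1 0 0 0 0 0;3 1.1 0 4 0 0 0;3 1.1 0 9 0 0 0;3 1.1 0 14 0 0 0;3 1.1 0 14 0 0 0")

```text
clock: 5.25
position: [459.7, 252.8, 271.2]
tool_rot: [3.13, -0.006, 1.513]
ft_force: [0.6, 0.2, 0.4]
grip_width: 30.2
finger_force: 0.0
```

```bash
cat > m3.py <<'E'
from h import *
print(ctrl.get_obs()['position'])
out=[]
for n,x0,y0,x1,y1 in(('top',190,172,225,212),('side',205,160,250,200)):
    c=snap(n); im=c['color'][:,:,::-1].copy(); k=4
    g=cv2.resize(im[y0:y1,x0:x1],None,fx=10,fy=10,interpolation=cv2.INTER_CUBIC)
    h=cv2.cvtColor(g,cv2.COLOR_BGR2HSV); m=cv2.inRange(h,(100,120,30),(130,255,255))
    cs,_=cv2.findContours(m,cv2.RETR_EXTERNAL,cv2.CHAIN_APPROX_NONE)
    for q in sorted(cs,key=cv2.contourArea)[-2:]:
        q=q[:,0]; P=np.array([onz(c,x0+u/10-.5,y0+v/10-.5,113)[:2] for u,v in q],np.float32)
        r=cv2.minAreaRect(P); print(n,q.min(0),q.max(0),np.round(r[0]),np.round(r[1]),r[2])
    out.append(cv2.resize(g,(400,int(g.shape[0]*400/g.shape[1]))))
H=max(o.shape[0] for o in out)
cv2.imwrite('pics/crop4.png',np.hstack([cv2.copyMakeBorder(o,0,H-o.shape[0],0,0,cv2.BORDER_CONSTANT) for o in out]))
E
python3 m3.py
```

```text
[459.72428272 252.84079129 271.22813783]
top [76 90] [303 337] [594. 181.] [52. 71.] 64.17786407470703
side [168 322] [168 322] [544. 185.] [0. 0.] 0.0
side [  0 128] [345 344] [580. 175.] [ 93. 116.] 63.32136535644531
```

View pics/crop4.png

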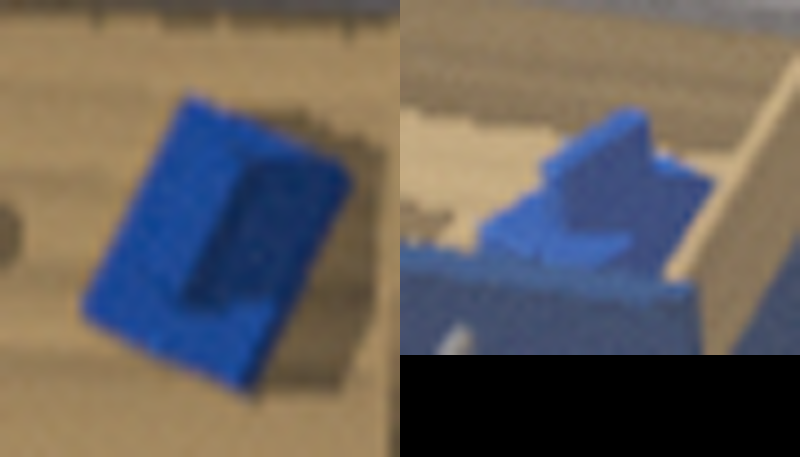

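```bash
python3 - <<'E'
from h import *
d=snap('side'); s=400/45
for u,v in((645,108),(543,165),(560,180),(650,120)): print(np.round(onz(d,205+(u-400)/s-.5,160+v/s-.5,139),1))
print('plate left,right corner',onz(d,205+80/s-.5,160+240/s-.5,113),onz(d,205+315/s-.5,160+183/s-.5,113))
c=snap('top'); s=400/35
for n,u,v in(('tl',190,95),('l',85,308),('r',350,180),('b',250,392)): print(n,np.round(onz(c,190+u/s-.5,172+v/s-.5,113),1))
print(ctrl.get_obs()['joint_pos'])
E
```

```text
[615.6 171.2 139. ]
[575.4 194.7 139. ]
[567.7 186.5 139. ]
[608.6 167.5 139. ]
plate left,right corner [565.62906765 215.95616569 113.        ] [613.44827138 147.87730197 113.        ]
tl [636.7 189.  113. ]
l [575.9 217.8 113. ]
r [611.2 143.9 113. ]
b [551.1 171.6 113. ]
[ 4.22491851e-01  2.19634214e-01  1.59369217e+00 -2.31643003e-04
  1.33163582e+00  4.80614777e-01]
```

Side gives the bar's middle as (592,180), top gives the cap's as (594,181) at yaw -26°. These agree.

>>> servo_tool(steps="3.4 5 -2.6 0 0 0 8;3.4 9 -5 0 0 0 16;3.4 13.3 -7.2 0 0 0 25;3.4 13.3 -7.2 0 0 0 34;3.4 13.3 -7.2 -2 0 0 42;3.4 13.3 -7.2 -4 0 0 51;3.4 13.3 -7.2 -6 0 0 59;3.4 13.3 -7.2 -8 0 0 67.5;3.4 13.3 -7.2 -8 0 0 67.5;3.4 13.3 -7.2 -8 0 0 67.5")

```text
clock: 6.45
position: [588.4, 179.2, 182.5]
tool_rot: [-3.139, -0.003, 2.687]
ft_force: [0.4, 0.1, 0.2]
grip_width: 33.8
finger_force: 0.0
```

>>> servo_tool(steps="3.4 0.4 0.1 0 0 0 0;3.4 0.4 0.1 -2 0 0 0;3.4 0.4 0.1 -4 0 0 0;3.4 0.4 0.1 -4.8 0 0 0;3.4 0.4 0.1 -4.8 0 0 0;3.4 0.4 0.1 -4.8 0 0 0")

```text
clock: 7.05
position: [594.5, 180.7, 137.3]
tool_rot: [3.141, 0.001, 2.69]
ft_force: [0.6, -0.0, 1.0]
grip_width: 33.9
finger_force: 0.0
```

>>> servo_tool(steps="3.4 0 0 -0.2 0 0 0;0.5 0 0 -0.2 0 0 0;0.5 0 0 -0.2 0 0 0;0.5 0 0 -0.2 0 0 0;0.5 0 0 -0.2 0 0 0;0.5 0 0 -0.2 0 0 0", grip_force=60)

```text
clock: 7.65
position: [594.3, 180.6, 135.1]
tool_rot: [3.141, 0.001, 2.691]
ft_force: [-0.6, 0.5, 5.5]
grip_width: 10.5
finger_force: 60.6
```

>>> servo_tool(steps="0.5 0 0 2 0 0 0;0.5 0 0 6 0 0 0;0.5 0 0 10 0 0 0;0.5 0 -3 10 0 0 5;0.5 -1.5 -7 10 0 0 10;0.5 -3 -11 10 0 0 15;0.5 -4 -15 10 0 0 20;0.5 -5 -19 10 0 0 25;0.5 -6 -24 10 0 0 30;0.5 -7 -29 10 0 0 36;0.5 -7.6 -33 10 0 0 36;0.5 -7.6 -34.5 10 0 0 36")

```text
clock: 8.85
position: [516.3, -168.1, 233.9]
tool_rot: [-3.141, -0.001, -2.968]
ft_force: [0.2, 0.9, -0.1]
grip_width: 10.9
finger_force: 59.8
```

>>> servo_tool(steps="0.5 0 0 0 0 0 0;0.5 0 0 0 0 0 0;0.5 0 0 0 0 0 0")

```text
clock: 9.15
position: [517.7, -163.0, 234.0]
tool_rot: [3.14, -0.0, -2.963]
ft_force: [0.1, 0.4, 0.1]
grip_width: 10.8
finger_force: 59.8
```

>>> servo_tool(steps="0.5 0 0 -4 0 0 0;0.5 0 0 -8 0 0 0;0.5 0 0 -8.4 0 0 0;0.5 0 0 -8.4 0 0 0;0.5 0 0 -8.4 0 0 0")

```text
clock: 9.65
position: [519.2, -164.3, 151.9]
tool_rot: [-3.14, 0.002, -2.963]
ft_force: [0.6, 0.0, 0.5]
grip_width: 10.6
finger_force: 59.8
```

```bash
python3 - <<'E'
from h import *
print(ctrl.get_obs()['position'],ctrl.get_obs()['tool_rot'])
a=snap('side','side5')['color'][170:270,285:385,::-1]; b=snap('top','top5')['color'][170:260,270:360,::-1]
cv2.imwrite('pics/crop5.png',np.hstack([cv2.resize(a,(500,500),interpolation=cv2.INTER_CUBIC)[:,100:400],cv2.resize(b,(500,500),interpolation=cv2.INTER_CUBIC)]))
E
```

```text
[ 519.15057843 -164.28157182  151.88844821] [-3.14024926e+00  2.35941806e-03 -2.96313514e+00]
```

View pics/crop5.png

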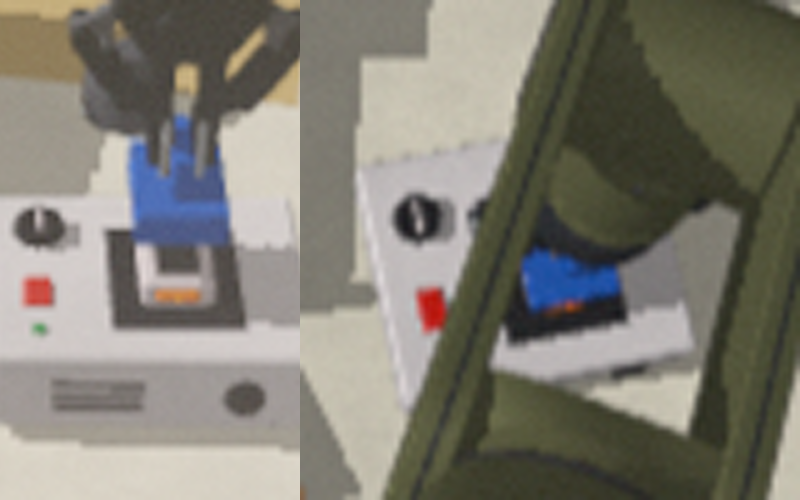

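The crop shows the cover upright in the fingers over the block. Next, triangulating the cover's -x rim corners and the catches in both views.

```bash
cat > m6.py <<'E'
from h import *
C={n:snap(n) for n in('top','side')}
def tri(pt,ps):
    A=[];B=[]
    for n,p in(('top',pt),('side',ps)):
        o,d=ray(C[n],*p); d/=np.linalg.norm(d); M=np.eye(3)-np.outer(d,d); A.append(M);B.append(M@o)
    x=np.linalg.lstsq(np.vstack(A),np.hstack(B),rcond=None)[0]
    return x,[float(np.linalg.norm(A[i]@x-B[i])) for i in(0,1)]
def org(f,x0,y0,x1,y1,nc=2):
    im=cv2.imread(f'pics/{f}.png'); h=cv2.cvtColor(im,cv2.COLOR_BGR2HSV)[y0:y1,x0:x1].astype(float)
    w=((h[...,0]<20)&(h[...,1]>70))*h[...,1]
    n,l,s,ce=cv2.connectedComponentsWithStats((w>0).astype(np.uint8),connectivity=8)
    r=[]
    for i in range(1,n):
        if s[i,4]<5: continue
        ys,xs=np.nonzero(l==i); ww=w[ys,xs]; r.append((round(x0+(xs*ww).sum()/ww.sum(),2),round(y0+(ys*ww).sum()/ww.sum(),2),int(s[i,4])))
    return r
t=org('top0',306,200,328,231); s=org('side0',328,212,356,238); print(t,s)
b=[]
for f,x0,y0,x1,y1 in(('side5',300,190,335,222),('top5',308,212,336,236)):
    im=cv2.imread(f'pics/{f}.png')[y0:y1,x0:x1]; g=cv2.resize(im,None,fx=10,fy=10,interpolation=cv2.INTER_CUBIC)
    m=cv2.inRange(cv2.cvtColor(g,cv2.COLOR_BGR2HSV),(100,120,40),(130,255,255))
    cs,_=cv2.findContours(m,cv2.RETR_EXTERNAL,cv2.CHAIN_APPROX_NONE); q=max(cs,key=cv2.contourArea)
    q=q[:,0].astype(float)
    L=q[np.argmin(q[:,0]-q[:,1])]; R=q[np.argmax(q[:,0]+q[:,1])]
    f2=lambda p:(x0+p[0]/10-.45,y0+p[1]/10-.45); b.append((f2(L),f2(R)))
print(b)
for i in(0,1): print('corner',tri(b[1][i],b[0][i]))
if len(t)==2 and len(s)==2:
    P=[tri(t[i][:2],s[i][:2]) for i in(0,1)]; print(P, 'mid',(P[0][0]+P[1][0])/2)
E
python3 m6.py
```

```text
[(np.float64(313.11), np.float64(206.7), 14), (np.float64(317.37), np.float64(225.09), 18)] [(np.float64(340.05), np.float64(228.81), 25)]
[((np.float64(332.15000000000003), np.float64(213.65)), (np.float64(334.45), np.float64(213.65))), ((np.float64(310.85), np.float64(225.65)), (np.float64(326.45), np.float64(222.85000000000002)))]
corner (array([ 479.44422569, -144.02384311,  125.92067144]), [1.8135106975555972, 1.8135106975554445])
corner (array([ 481.58454513, -171.14541414,  132.24428849]), [19.806282516909043, 19.806282516908908])
```

```bash
sed -i "s/'side5',300,190,335,222/'side5',322,195,362,222/" m6.py; cat >> m6.py <<'E'
print('near catch',tri(t[1][:2],s[0][:2])); print('far/near @z',[np.round(onz(C['top'],*p[:2],70),1) for p in t])
print('rim@109',[np.round(onz(C[n],*p,109),1) for n,k in(('side',0),('top',1)) for p in b[k]])
# gasket centroid/rect
for f,n,x0,y0,x1,y1 in(('top0','top',309,205,324,229),('side0','side',331,214,350,229)):
    im=cv2.imread(f'pics/{f}.png')[y0:y1,x0:x1]; g=cv2.resize(im,None,fx=10,fy=10,interpolation=cv2.INTER_CUBIC)
    m=cv2.inRange(cv2.cvtColor(g,cv2.COLOR_BGR2GRAY),0,95)
    cs,_=cv2.findContours(m,cv2.RETR_EXTERNAL,cv2.CHAIN_APPROX_NONE)
    for q in cs:
        if cv2.contourArea(q)<2000: continue
        P=np.array([onz(C[n],x0+p[0]/10-.45,y0+p[1]/10-.45,80)[:2] for p in q[:,0]],np.float32); print(f,cv2.minAreaRect(P),q[:,0].min(0),q[:,0].max(0))
E
python3 m6.py
```

```text
[(np.float64(313.11), np.float64(206.7), 14), (np.float64(317.37), np.float64(225.09), 18)] [(np.float64(340.05), np.float64(228.81), 25)]
[((np.float64(332.15000000000003), np.float64(213.65)), (np.float64(349.55), np.float64(212.85000000000002))), ((np.float64(310.85), np.float64(225.65)), (np.float64(326.45), np.float64(222.85000000000002)))]
corner (array([ 479.44422569, -144.02384311,  125.92067144]), [1.8135106975555972, 1.8135106975554445])
corner (array([ 486.41377951, -191.26571078,  130.20292329]), [0.17371395369785958, 0.17371395369796291])
near catch (array([ 487.5909451 , -169.85058188,   71.3524546 ]), [0.263898671517349, 0.2638986715175355])
far/near @z [array([ 549.6, -158.7,   70. ]), array([ 487.8, -170.3,   70. ])]
rim@109 [array([ 502.6, -144. ,  109. ]), array([ 514.9, -190.5,  109. ]), array([ 481.3, -144.2,  109. ]), array([ 489.3, -194.4,  109. ])]
top0 ((518.1343383789062, -165.21405029296875), (39.088348388671875, 25.604719161987305), 8.05312728881836) [26 48] [117 172]
top0 ((515.1890258789062, -165.79214477539062), (49.195159912109375, 80.18665313720703), 87.83561706542969) [0 0] [149 239]
side0 ((510.8191833496094, -188.79075622558594), (57.379512786865234, 7.836792469024658), 5.014675617218018) [161  23] [189 149]
side0 ((517.0803833007812, -165.72845458984375), (36.475502014160156, 21.208728790283203), 10.639445304870605) [52 22] [133 102]
```

Seat by gasket and catches: (518,-165) at yaw 10.5°. The cover is about 1.5 mm high in x and y, so I'll correct by (-1.2,-1.3) mm and lower gently.

>>> servo_tool(steps="0.5 -0.12 -0.13 0 0 0 0.5;0.5 -0.12 -0.13 -1 0 0 0.5;0.5 -0.12 -0.13 -2 0 0 0.5;0.5 -0.12 -0.13 -2.5 0 0 0.5;0.5 -0.12 -0.13 -2.8 0 0 0.5;0.5 -0.12 -0.13 -3 0 0 0.5;0.5 -0.12 -0.13 -3 0 0 0.5")

```text
clock: 10.65
position: [516.4, -165.8, 119.9]
tool_rot: [3.141, -0.001, -2.955]
ft_force: [0.7, -0.2, 0.1]
grip_width: 10.6
finger_force: 59.8
```

>>> servo_tool(steps="0.5 0 0 -0.1 0 0 0;0.5 0 0 -0.2 0 0 0;0.5 0 0 -0.3 0 0 0;0.5 0 0 -0.3 0 0 0")

```text
clock: 11.05
position: [516.5, -165.8, 117.3]
tool_rot: [-3.142, 0.0, -2.956]
ft_force: [0.6, -0.1, 0.1]
grip_width: 10.8
finger_force: 59.8
```

>>> servo_tool(steps="0.5 0.05 0 -0.1 0 0 0;0.5 0.05 0 -0.2 0 0 0;0.5 0.05 0 -0.3 0 0 0;0.5 0.05 0 -0.3 0 0 0")

```text
clock: 11.45
position: [517.5, -165.8, 114.6]
tool_rot: [-3.141, 0.001, -2.956]
ft_force: [1.3, 1.0, 1.8]
grip_width: 10.6
finger_force: 60.3
```

Contact begins near the predicted catch height (114.6). Pressing on in small steps.

>>> servo_tool(steps="0.5 0 0 -0.1 0 0 0;0.5 0 0 -0.2 0 0 0;0.5 0 0 -0.3 0 0 0;0.5 0 0 -0.3 0 0 0")

```text
clock: 11.85
position: [517.7, -166.2, 112.4]
tool_rot: [-3.14, 0.002, -2.955]
ft_force: [-0.4, 0.1, 6.6]
grip_width: 10.6
finger_force: 60.8
```

>>> servo_tool(steps="0.5 0 0 -0.1 0 0 0;0.5 0 0 -0.2 0 0 0;0.5 0 0 -0.2 0 0 0")

```text
clock: 12.15
position: [517.4, -166.2, 109.5]
tool_rot: [-3.141, 0.001, -2.955]
ft_force: [0.8, -0.5, 0.1]
grip_width: 10.7
finger_force: 60.0
```

>>> servo_tool(steps="0.5 0 0 -0.1 0 0 0;0.5 0 0 -0.2 0 0 0;0.5 0 0 -0.3 0 0 0;0.5 0 0 -0.3 0 0 0")

```text
clock: 12.55
position: [517.2, -165.6, 105.7]
tool_rot: [3.141, 0.0, -2.956]
ft_force: [3.6, 1.1, -4.3]
grip_width: 10.5
finger_force: 59.4
```

>>> servo_tool(steps="0.5 0 0 -0.05 0 0 0;0.5 0 0 -0.1 0 0 0;0.5 0 0 -0.1 0 0 0")

```text
clock: 12.85
position: [516.8, -165.7, 105.3]
tool_rot: [3.141, -0.0, -2.955]
ft_force: [1.6, 0.4, -2.6]
grip_width: 10.5
finger_force: 59.7
```

>>> servo_tool(steps="0.5 0 0 -0.1 0 0 0;0.5 0 0 -0.2 0 0 0;0.5 0 0 -0.2 0 0 0;0.5 0 0 -0.2 0 0 0")

```text
clock: 13.25
position: [516.9, -165.7, 105.1]
tool_rot: [-3.141, 0.001, -2.956]
ft_force: [-2.2, 2.6, 11.7]
grip_width: 10.8
finger_force: 61.6
```

>>> servo_tool(steps="0.5 0 0 -0.05 0 0 0;0.5 0 0 -0.05 0 0 0;0.5 0 0 -0.05 0 0 0;0.5 0 0 -0.05 0 0 0;0.5 0 0 -0.05 0 0 0;0.5 0 0 -0.05 0 0 0")

```text
clock: 13.85
position: [516.9, -165.7, 105.2]
tool_rot: [-3.141, 0.001, -2.955]
ft_force: [-2.4, 2.7, 15.1]
grip_width: 10.8
finger_force: 62.1
```

```bash
python3 - <<'E'
from h import *
a=snap('side')['color']; o=ctrl.get_obs(); print(o['position'],o['ft_force'])
x=cv2.resize(a[190:270,295:375,::-1],(400,400),interpolation=cv2.INTER_CUBIC); y=cv2.resize(a[110:250,140:280,::-1],(400,400),interpolation=cv2.INTER_CUBIC)
cv2.imwrite('pics/crop6.png',np.hstack([x,y]))
E
```

```text
[ 516.86401602 -165.68936916  105.12117516] [-3.01136501  1.59433962 15.00673575]
```

View pics/crop6.png

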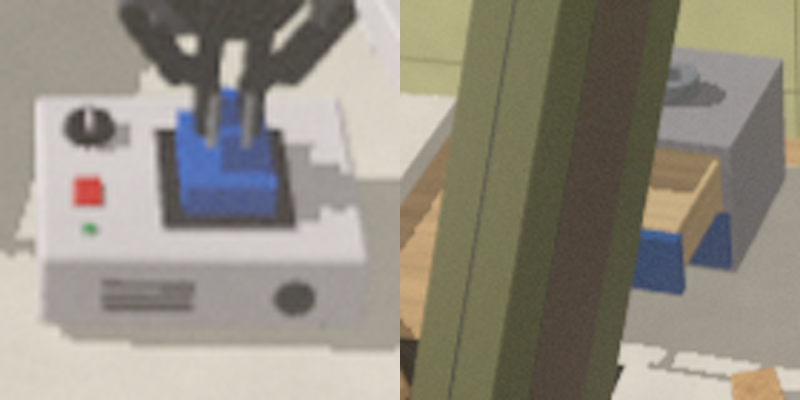

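The crop shows the cover seated squarely on the block at crop (228,180), right down to the deck mat, and the drawer still out. It is being pressed with a steady 15 N.

```bash
python3 -c "
from rig import ctrl
print(ctrl.job_done())"
```

```text
the job is handed in; nothing more can be done
None
```

I handed the job in with the top drawer pulled out to its stop and the brass weight left in it, the cover snapped home on the middle-sized power unit, and the gripper still pressing it down with about 15 N; the hand-in call gave no verdict.

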